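# Free the child latch of a small steel cupboard with a stir stick

## Robot

A 6-joint arm with a two-finger parallel gripper is mounted at the origin on the work surface. World frame = base frame: x ahead of the robot, y to its left, z up, the work surface at z = 0. Lengths are in mm, angles in rad, forces in N, time in s.
With the tool pointing down it reaches from about 350 to 775 mm from the base axis. Payload 7.3 kg.
Tool frame: the origin (TCP) lies at the very end of the fingers, on their centre line; the grasp point (between the pads) lies 19 mm behind it; z points along the fingers, y is the line along which they close (so a half turn about z gives the same grasp; the last joint's range is limited). The gripper opens to 92 mm and grips with 3 to 60 N. Pads are 19 mm wide; open, the fingers measure 130 mm over their backs; the gripper's body (75 mm by 190 mm) begins 47 mm behind the grasp point.
Start: joints at [-1.485, 0.342, 1.524, -0, 1.275, -0.146], TCP at [120.63, -510.975, 204.641] pointing down, gripper open.
Joint ranges: [-2.53, 2.53], [-0.77, 2.02], [0.04, 2.7], [-1, 4.14], [0.28, 2.66], [-3.11, 3.11]. Speed limits (rad/s): [2.57, 2.57, 3.14, 3.14, 3.14, 3.14].

## Interface

Orientations are given as [roll, pitch, yaw] about the fixed x, y, z axes, in that order (R = Rz(yaw) Ry(pitch) Rx(roll)).
In Python, from plant import * gives the robot as it stands.
- The arm moves only by the tool arm_command, never from a script. Its arguments are lists of equal length, an entry for each row: "gripper": the finger opening in mm, from 0 to 91.8; "dp": the shift along the tool's x, y, z in units of 25 mm (1.0 is 25 mm), a list of three; "twist": the turn about the tool's z in units of 5 degrees (1.0 is 5 degrees). A call has exactly 5 rows; each row shifts and turns the commanded pose from where the row before left it, along the tool's axes as they then stand; what a row does not reach is not made up. A row lasts 1/8 s, in which the tool goes at most 62.5 mm and 10.7 degrees, less where a joint would pass 70% of its speed; a pose out of reach is approached as far as the arm can. A call is refused whole if a number of a shift passes 1 or a number of a turn 1, either way. A call with a gripper value outside its range is refused whole. The fingers move at their own pace and stop on an object; the grip force is fixed at half the most. Time passes only in rows, so rows that do not move let the fingers close, or fill a call up. It gives the time, the measured TCP pose, the force, the opening and the grip force at its end, in the units of the state.
- get_obs(): the state, without advancing time (a new reading comes with each control period).
- capture(name): name is "scene" or "top"; returns the picture (384x512x3 uint8, red, green, blue); there is no depth.
- get_calibration(name): a dict with "mtx" (3x3 intrinsics, pixels), "dist_coeffs" ([k1, k2, p1, p2, k3] as OpenCV has them; the pictures are not rectified), "position" and "attitude" of the camera in the world. Camera axes: x right, y down, z forward; pixel columns grow to the right and rows downward; lengths in mm; the calibration is good to about 2 mm. A picture is of the moment at which its call begins. get_calibration takes no time and is no camera call.
- close_job(): hands the job in; it is judged then, once.
The state is a dict: "time": time; "joint_positions": joint angles; "dq": joint speeds; "tau": joint torques, N m; "tool_pos": TCP position; "tcp_rot": TCP orientation; "contact_force": force on the tool from outside, world axes, zero at the start; "moment": the same for the moment, N m; "grip_width": finger opening in mm; "finger_force": force on a finger pad.
Only numpy, scipy, OpenCV 4.12 (cv2) and the standard library are available. Lean on these libraries where they do the work, as an engineer would, in place of code of your own. Each camera call takes 0.05 s, during which the arm holds its last target. There are 200 camera calls.

## Task

The small steel cupboard is held ajar by the sprung child-lock hook behind the top of its door. Take the wooden stir stick from its block, reach down with it through the narrow gap behind the door, press the hook gently down until it is free of its catch and, holding it down, draw the door towards you past the catch, then swing it wide open, past 60 degrees. Touch the cupboard only with the stick and never force it, leave the other things where they are, and stand the stick upright in its block again, right down in the hole.

Things in the scene. Friction and masses are not known exactly. Their poses are not given: they have to be found in the camera images.
- cabinet: small grey steel cupboard standing on the counter, not movable: 200 mm deep (its x), 280 wide (its y), 180 high, walls 4 mm; origin at the centre of its underside, x pointing away from the door, z up. Its open front, 100 mm from the origin towards -x, is covered by the door. A push of the stick above 16 N on the cupboard, door or latch counts as damage
- door (a joint): angle of the cupboard's door in rad: 0 is shut, it grows as the free edge swings out towards the robot (clockwise seen from above), at most 1.6. Starts ajar at 0.10 to 0.14; at about 0.15 the latch stops it; past about 0.26 the hook has cleared its lip. No spring: it moves with about 1.5 N at the latch and stays where it is left
- door_hinge (a point): point on the door's vertical hinge axis at the height of the door's top edge (180 mm above the counter), in the plane of the door's inner face, near the cupboard's +y end. Door panel 12 mm thick, 273 mm long, lower edge 8 mm above the counter
- latch_gap (a point): point on the top edge of the door's inner face, right above the middle line of the latch hook, 190 mm from the hinge axis; moves with the door. Its x is the door's inward normal (into the cupboard), y runs along the door to the hinge, z up. The gap from here across to the front edge of the cupboard's top is 19 to 26 mm wide at the start
- catch_edge (a point): point on the front edge of the cupboard's top, across the gap from the latch. Under it, out of sight, 10 mm farther in, sits a C-shaped catch fitted at an uncertain height: its lip stops the barb until the hook is pressed 3 to 23 mm down (differs each time: feel for it); 2.5 mm farther a springy ledge meets the hook: 6 N more per mm, hard after 4 mm. At the ledge the door can be drawn past the lip
- stick: straight light wooden stir stick, 12 x 12 mm square, 180 mm long, 20 g; origin at the centre of its lower end, z along it. Starts standing upright in the block with 130 mm showing
- holder: dark wooden block 70 x 70 x 60 mm high, fixed; origin at the centre of its underside, z up. In its middle, from the top, a square hole 16 x 16 mm, 50 mm deep (its floor 10 mm above the counter), sides along the block's, mouth chamfered 3 mm
- mug: white ceramic mug, radius 41 mm, 90 mm high, origin under its centre; leave it alone
- jug: blue plastic measuring jug, radius 56 mm, 130 mm high, with a handle; origin under its centre; leave it alone
- press: stainless French press, radius 50 mm, 220 mm high with its plunger knob, black handle; origin under its centre; leave it alone
- windscreen: aluminium stove windscreen of three zigzag panels, about 230 mm long and 120 mm high; origin under its middle; leave it alone
- hook_arm (a point): point on the flat top of the hook's arm, 10 mm from the door's inner face, 40 mm below the door's top edge at rest; moves with the hook. White plastic hook: level arm 22 mm wide, 6 thick, from the door's inner face 55 mm inwards, the last 8 mm a barb 27 mm tall above the arm. It slides straight down on a spring: 3 N to start it plus 0.12 N per mm; let go, it springs up
Not all that is in view belongs to the job. What is shaped like the stick but blue or yellow is not meant.

How it is judged:
By the outcome, as a careful person would: the job done as asked, in the order asked, and still so for the second after the job is handed in, with the robot touching nothing.
It also fails if it takes over 72 s, if anything falls off the work surface, if the arm or the gripper's body presses on something with over 40 N, if the wrist force passes 120 N, or if a joint passes its speed limit or range.

## Working session

There is one attempt and no reset: what is moved stays moved. The work goes in short steps, Python scripts to look and compute and a tool call to move; the robot and the scene stay as the last step left them, time stands still between calls to the robot, and variables do not carry over. Pictures are saved under pics/ and viewed, at most 10 in all, crops included, and the job is handed in when it is done.

Besides the shell and the picture viewer there is one more tool, called after "Emit:" by a JSON object that holds its "fn" and its "kwargs". arm_command: Moves the arm, as the interface text tells. Its arguments: {"type":"object","properties":{"gripper":{"type":"array"},"dp":{"type":"array"},"twist":{"type":"array"}},"required":["gripper","dp","twist"]}

```bash
ls; mkdir -p pics
python3 - <<'E'
from plant import *
import cv2
for n in("scene","top"):
    im=capture(n); cv2.imwrite(f"pics/{n}0.png",im[:,:,::-1]); print(n,get_calibration(n))
print(get_obs())
E
```

```text
pics
scene {'mtx': array([[464.2130268 ,   0.        , 262.10444193],
       [  0.        , 464.2130268 , 190.45829962],
       [  0.        ,   0.        ,   1.        ]]), 'dist_coeffs': array([-0.00099976,  0.        ,  0.        ,  0.        ,  0.        ]), 'position': array([1312.31873156, -959.54970984,  936.36697821]), 'attitude': array([-2.16093428,  0.00429145,  0.64373623])}
top {'mtx': array([[465.6157628 ,   0.        , 251.17152577],
       [  0.        , 465.6157628 , 187.80987574],
       [  0.        ,   0.        ,   1.        ]]), 'dist_coeffs': array([-0.12204116,  0.        ,  0.        ,  0.        ,  0.        ]), 'position': array([ 461.71219258,    8.37407406, 1483.07787038]), 'attitude': array([-3.07509451, -0.00592194, -1.59667831])}
{'time': 0.1, 'joint_positions': array([-1.48502850e+00,  3.42644991e-01,  1.52489777e+00, -3.96033128e-05,
        1.27541514e+00, -1.45953900e-01]), 'dq': array([ 6.89451957e-04, -9.89490729e-04, -1.96723528e-03, -6.81855098e-05,
       -1.02537188e-03,  1.65843892e-04]), 'tau': array([ 1.70973122e-03, -4.32003200e+01, -2.44694263e+01,  7.18804006e-02,
        5.25249972e-02, -5.10034954e-05]), 'tool_pos': array([ 120.56699499, -510.5687578 ,  204.02694716]), 'tcp_rot': array([-3.14023641e+00, -1.61087175e-04,  2.31733169e-01]), 'contact_force': array([ 0.68643137,  0.06061555, -0.01401963]), 'moment': array([-0.03284592,  0.00370386,  0.0221023 ]), 'finger_force': 0.0, 'grip_width': 91.93577381158401}
```

View pics/scene0.png

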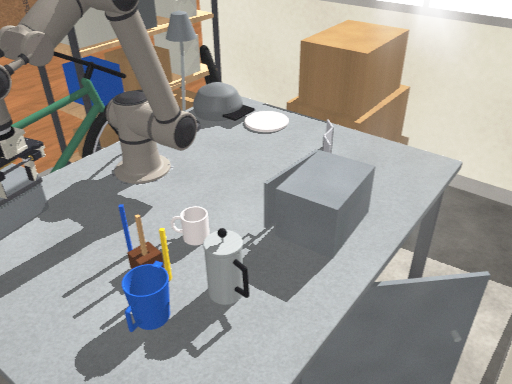

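View pics/top0.png

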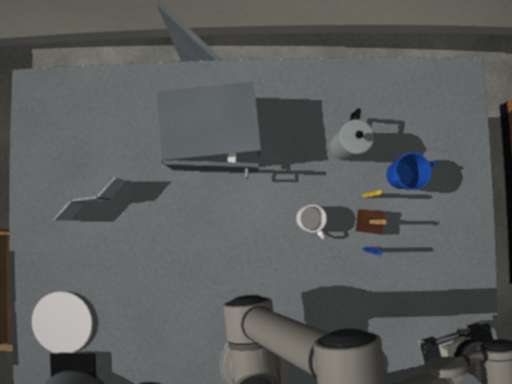

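```bash
cat > h.py <<'E'
import numpy as np, cv2
from scipy.spatial.transform import Rotation as R
from plant import *
def ray(n,uv):
    c=get_calibration(n); p=cv2.undistortPoints(np.array([[uv]],float),c["mtx"],c["dist_coeffs"])[0,0]
    return c["position"],R.from_euler('xyz',c["attitude"]).as_matrix()@np.array([p[0],p[1],1])
def atz(n,uv,z):
    o,d=ray(n,uv); return o+d*(z-o[2])/d[2]
def proj(n,P):
    c=get_calibration(n); Rm=R.from_euler('xyz',c["attitude"]).as_matrix().T
    return cv2.projectPoints((Rm@(np.atleast_2d(P)-c["position"]).T).T.copy(),np.zeros(3),np.zeros(3),c["mtx"],c["dist_coeffs"])[0][:,0]
E
python3 - <<'E'
import cv2
im=cv2.imread("pics/top0.png"); 
cv2.imwrite("pics/c1.png",cv2.resize(im[75:180,150:270],None,fx=6.6,fy=5.7 if 0 else 5.7,interpolation=cv2.INTER_CUBIC) if 0 else cv2.resize(im[75:175,150:270],None,fx=6,fy=6,interpolation=cv2.INTER_CUBIC))
a=cv2.resize(im[180:262,350:445],None,fx=4,fy=4,interpolation=cv2.INTER_CUBIC)
s=cv2.imread("pics/scene0.png")
b=cv2.resize(s[195:290,105:185],None,fx=5,fy=5,interpolation=cv2.INTER_CUBIC)
import numpy as np
o=np.zeros((475,380+400,3),np.uint8); o[:328,:380]=a; o[:475,380:]=b
cv2.imwrite("pics/c2.png",o)
E
```

```text
(no output)
```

View pics/c1.png

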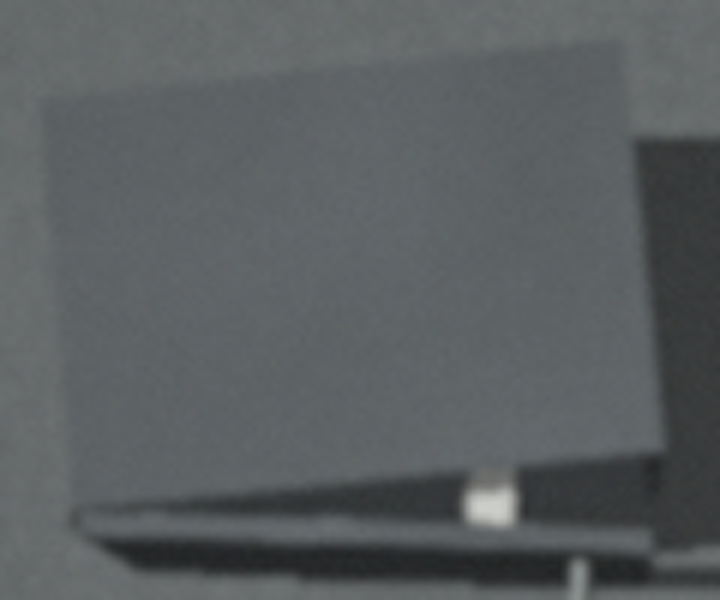

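View pics/c2.png

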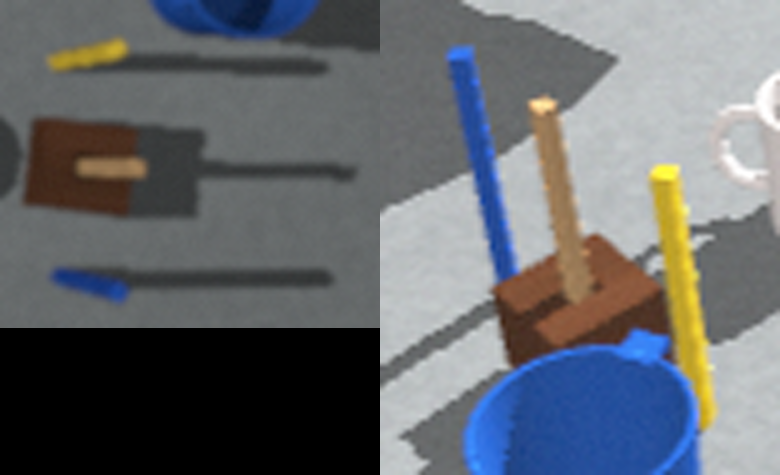

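Run:
```python
from h import *
f=lambda p,s,o:(np.array(p,float)+.5)/s-.5+np.array(o)
print("cab z180")
C=[f(p,6,(150,75)) for p in[(40,100),(625,42),(665,452),(78,505)]]
W=[atz("top",c,180) for c in C]
for w in W: print(w[:2].round(1))
print([np.linalg.norm(W[i]-W[(i+1)%4]).round(1) for i in range(4)],sum(W)/4)
for i,j in((0,1),(3,2),(0,3),(1,2)): d=W[j]-W[i];print(np.degrees(np.arctan2(d[1],d[0])))
print("door in/out edges, hook")
for p in[(78,508),(655,530),(100,540),(655,553)]: print(atz("top",f(p,6,(150,75)),180)[:2].round(1))
print(atz("top",f((491,525),6,(150,75)),140)[:2],atz("top",f((491,525),6,(150,75)),180)[:2])
print("stick top z190")
for p in[(146,160),(146,176),(140,168)]: print(atz("top",f(p,4,(350,180)),190)[:2])
print("base z60",atz("top",f((80,167),4,(350,180)),60)[:2])
for p in[(35,119),(135,127),(130,216),(25,203)]: print(atz("top",f(p,4,(350,180)),60)[:2])
print("scene stick top", atz("scene",f((163,102),5,(105,195)),190)[:2])
print("tops others: blue",atz("top",f((125,290),4,(350,180)),190)[:2],atz("top",f((55,275),4,(350,180)),0)[:2],"yel",atz("top",f((123,50),4,(350,180)),190)[:2],atz("top",f((53,62),4,(350,180)),0)[:2])
for n,p,z in(("mug",(311,218),90),("press",(358,136),220),("jug",(410,172),130)): print(n,atz("top",p,z))
```

```text
cab z180
[833.  263.7]
[853.2 -16.9]
[654.8 -30.5]
[637.  246.7]
[np.float64(281.3), np.float64(198.9), np.float64(277.7), np.float64(196.8)] [744.48006688 115.76057501 180.        ]
-85.87945220483057
-86.32418625645316
-175.04077886229308
-176.08615823804894
door in/out edges, hook
[635.5 246.7]
[618.  -24.7]
[620.1 236.4]
[607.1 -24.4]
[627.19838598  53.49490522] [622.26982012  52.15110134]
stick top z190
[ 448.49335522 -377.81727711]
[ 437.29237922 -377.36968172]
[ 443.02621505 -373.28904981]
base z60 [ 443.37154882 -364.5189248 ]
[ 481.3027218  -330.74641123]
[ 472.87230013 -408.99514388]
[ 404.46979062 -402.34871752]
[ 417.07927343 -320.5554958 ]
scene stick top [ 442.56772299 -364.20299924]
tops others: blue [ 358.19295001 -359.39010837] [ 356.96129261 -356.76568825] yel [ 526.17544052 -364.55999973] [ 527.49065168 -361.54000493]
mug [ 459.06983023 -179.09219784   90.        ]
press [ 681.61970646 -300.32039761  220.        ]
jug [ 586.59701134 -474.61475819  130.        ]
```

Emit:
{"fn": "arm_command", "kwargs": {"gripper": [50,50,50,50,50], "dp": [[0,0,-0.5],[0,0,-0.5],[0,0,-0.4],[0,0,0],[0,0,0]], "twist": [0.95,0.95,0.95,0.95,0]}}

```text
time: 0.72
tool_pos: [120.6, -510.7, 239.3]
tcp_rot: [-3.141, 0.0, -0.099]
contact_force: [-0.8, 1.3, -0.4]
grip_width: 50.8
finger_force: 0.0
```

Emit:
{"fn": "arm_command", "kwargs": {"gripper": [50,50,50,50,50], "dp": [[0.8,-0.46,0],[0.8,-0.46,0],[0.8,-0.46,0],[0.8,-0.46,0],[0.8,-0.46,0]], "twist": [0,0,0,0,0]}}

```text
time: 1.35
tool_pos: [226.4, -463.1, 239.2]
tcp_rot: [-3.141, 0.0, -0.098]
contact_force: [-0.6, -0.5, -0.7]
grip_width: 50.0
finger_force: 0.0
```

Emit:
{"fn": "arm_command", "kwargs": {"gripper": [50,50,50,50,50], "dp": [[0.8,-0.46,0],[0.8,-0.46,0],[0.8,-0.46,0],[0.8,-0.46,0],[0.8,-0.46,0]], "twist": [0,0,0,0,0]}}

```text
time: 1.98
tool_pos: [331.7, -415.9, 239.2]
tcp_rot: [-3.141, 0.001, -0.098]
contact_force: [-0.1, 0.4, 0.3]
grip_width: 50.0
finger_force: 0.0
```

Emit:
{"fn": "arm_command", "kwargs": {"gripper": [50,50,50,50,50], "dp": [[0.8,-0.46,0],[0.8,-0.46,0],[0.8,-0.46,0],[0.8,-0.46,0],[0.8,-0.46,0]], "twist": [0,0,0,0,0]}}

```text
time: 2.6
tool_pos: [436.8, -368.7, 239.1]
tcp_rot: [-3.141, 0.001, -0.098]
contact_force: [0.4, 0.3, 0.2]
grip_width: 49.8
finger_force: 0.0
```

Emit:
{"fn": "arm_command", "kwargs": {"gripper": [50,50,50,50,50], "dp": [[0.18,0.05,0.3],[0,0,0.5],[0,0,0.2],[0,0,0],[0,0,0]], "twist": [0,0,0,0,0]}}

```text
time: 3.22
tool_pos: [440.5, -371.3, 215.0]
tcp_rot: [3.141, -0.0, -0.1]
contact_force: [-0.2, -0.4, -0.7]
grip_width: 50.2
finger_force: 0.0
```

Run:
```python
from h import *
o=get_obs();print(o["tool_pos"],o["tcp_rot"],o["contact_force"])
s=capture("scene")[:,:,::-1]; t=capture("top")[:,:,::-1]
a=cv2.resize(s[160:285,95:195],None,fx=4,fy=4,interpolation=cv2.INTER_CUBIC)
b=cv2.resize(t[170:270,335:435],None,fx=4,fy=4,interpolation=cv2.INTER_CUBIC)
im=np.zeros((500,800,3),np.uint8); im[:,:400]=a; im[:400,400:]=b; cv2.imwrite("pics/c3.png",im)
print(proj("scene",[o["tool_pos"],[442.5,-371,190],[442.5,-371,60]]))
```

```text
[ 440.46064784 -371.2819859   214.95541607] [ 3.14111705e+00 -4.06901908e-04 -1.00328600e-01] [-0.1822794  -0.36608569 -0.66816301]
[[133.13420203 208.44564988]
 [135.20403372 216.21700343]
 [142.39170578 252.97127428]]
```

View pics/c3.png

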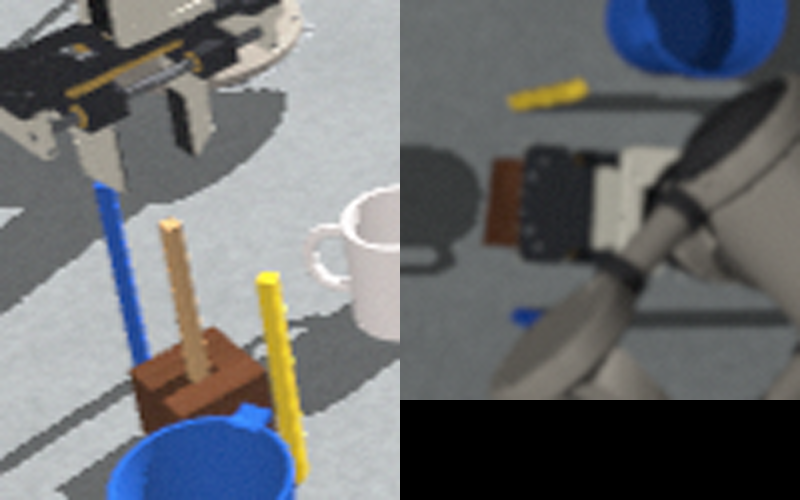

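Run:
```python
from h import *
o=get_obs();p=o["tool_pos"];Rm=R.from_euler('xyz',o["tcp_rot"]).as_matrix()
q=proj("scene",[p+Rm@np.array(v) for v in[(-9.5,25,0),(9.5,25,0),(-9.5,-25,0),(9.5,-25,0),(-9.5,39,0),(9.5,-39,0)]])
print(((q-[95,160])*4+1.5).round(0))
for c,y in((( 442.5,-371),-.1),((446,-366),-.1)):
  Z=R.from_euler('z',y).as_matrix()
  P=[np.r_[c,60]+Z@np.array(v+(0,)) for v in((35,35),(35,-35),(-35,-35),(-35,35))]+[np.r_[c,0]+Z@np.array(v+(0,)) for v in((35,35),(35,-35),(-35,-35),(-35,35))]
  print(((proj("scene",P)-[95,160])*4+1.5).round(0).tolist()); print(((proj("top",P)-[350,180])*4+1.5).round(0).tolist())
print(((proj("scene",[[442.5,-371,190],[446,-366,190],[443,-364,190]])-[95,160])*4+1.5).round(0))
```

```text
[[114. 206.]
 [130. 218.]
 [178. 173.]
 [194. 185.]
 [ 95. 215.]
 [212. 176.]]
[[261.0, 371.0], [179.0, 422.0], [120.0, 376.0], [203.0, 328.0], [272.0, 434.0], [192.0, 485.0], [134.0, 438.0], [214.0, 390.0]]
[[46.0, 119.0], [135.0, 126.0], [130.0, 216.0], [41.0, 210.0], [28.0, 121.0], [114.0, 127.0], [109.0, 214.0], [23.0, 208.0]]
[[270.0, 369.0], [188.0, 420.0], [129.0, 374.0], [211.0, 326.0], [280.0, 432.0], [200.0, 483.0], [143.0, 436.0], [223.0, 388.0]]
[[40.0, 115.0], [129.0, 121.0], [123.0, 212.0], [34.0, 206.0], [22.0, 117.0], [108.0, 123.0], [103.0, 210.0], [17.0, 204.0]]
[[162. 226.]
 [172. 225.]
 [171. 222.]]
```

Run:
```python
from h import *
s=capture("scene")[:,:,::-1]
a=cv2.resize(s[160:285,95:195],None,fx=4,fy=4,interpolation=cv2.INTER_CUBIC)
old=cv2.imread("pics/c3.png")[:,:400]
print(cv2.absdiff(a,old).max(), cv2.absdiff(a,old).mean())
```

```text
69 1.7874366666666666
```

Emit:
{"fn": "arm_command", "kwargs": {"gripper": [50,50,50,50,50], "dp": [[0.15,-0.1,0.6],[0,0,0.8],[0,0,0.8],[0,0,0.4],[0,0,0]], "twist": [0,0,0,0,0]}}

```text
time: 4.0
tool_pos: [444.4, -368.3, 148.7]
tcp_rot: [-3.14, 0.001, -0.1]
contact_force: [0.5, 1.1, 0.7]
grip_width: 50.0
finger_force: 0.0
```

Run:
```python
from h import *
o=get_obs();print(o["tool_pos"],o["tcp_rot"],o["contact_force"])
s=capture("scene")[:,:,::-1]
a=cv2.resize(s[185:270,95:195],None,fx=7,fy=7,interpolation=cv2.INTER_CUBIC)
p=o["tool_pos"];Rm=R.from_euler('xyz',o["tcp_rot"]).as_matrix()
q=proj("scene",[p+Rm@np.array(v) for v in[(-9.5,25,0),(9.5,25,0),(-9.5,-25,0),(9.5,-25,0),(0,0,0)]])
for x in q: cv2.circle(a,tuple(np.int32((x-[95,185])*7+3)),2,(0,255,0),-1)
cv2.imwrite("pics/c4.png",a)
```

```text
[ 444.44831773 -368.34159227  148.67368712] [-3.14042348e+00  1.36137425e-03 -9.96504253e-02] [0.48819334 1.07479688 0.66994618]
```

View pics/c4.png

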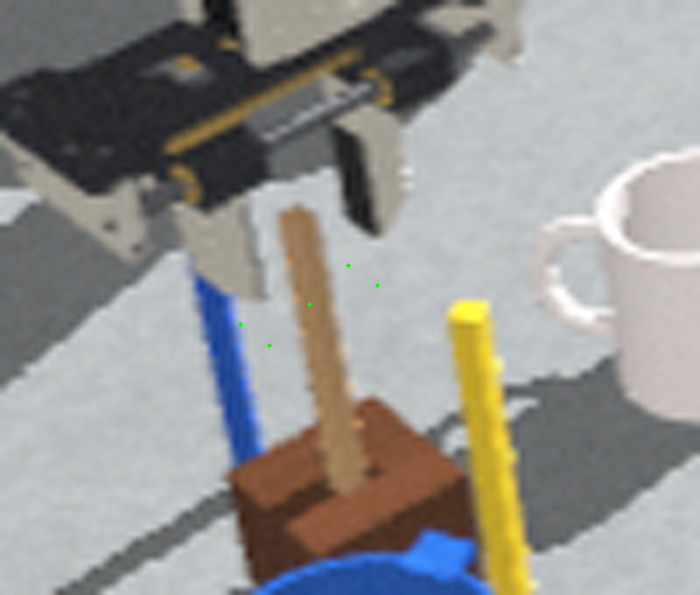

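Emit:
{"fn": "arm_command", "kwargs": {"gripper": [50,50,50,50,30], "dp": [[0,0,0.4],[0,0,0.35],[0,0,0],[0,0,0],[0,0,0]], "twist": [0,0,0,0,0]}}

```text
time: 4.68
tool_pos: [444.8, -369.0, 131.2]
tcp_rot: [3.141, -0.0, -0.1]
contact_force: [0.1, 0.1, 0.7]
grip_width: 44.0
finger_force: 0.0
```

Emit:
{"fn": "arm_command", "kwargs": {"gripper": [0,0,0,0,0], "dp": [[0,0,0],[0,0,0],[0,0,0],[0,0,0],[0,0,0]], "twist": [0,0,0,0,0]}}

```text
time: 5.3
tool_pos: [444.7, -368.8, 130.9]
tcp_rot: [3.141, -0.0, -0.1]
contact_force: [-0.4, -0.2, 0.6]
grip_width: 11.8
finger_force: 30.0
```

Emit:
{"fn": "arm_command", "kwargs": {"gripper": [0,0,0,0,0], "dp": [[0,0,0],[0,0,0],[0,0,0],[0,0,0],[0,0,0]], "twist": [0,0,0,0,0]}}

```text
time: 5.92
tool_pos: [444.7, -368.8, 130.9]
tcp_rot: [3.141, -0.0, -0.1]
contact_force: [1.2, -0.7, 1.4]
grip_width: 11.7
finger_force: 30.0
```

Emit:
{"fn": "arm_command", "kwargs": {"gripper": [0,0,0,0,0], "dp": [[0,0,-0.3],[0,0,-0.8],[0,0,-1],[0,0,-1],[0,0,-1]], "twist": [0,0,0,0,0]}}

```text
time: 6.55
tool_pos: [444.6, -368.7, 234.7]
tcp_rot: [3.141, -0.0, -0.1]
contact_force: [-0.2, -0.0, -1.4]
grip_width: 12.1
finger_force: 30.0
```

Emit:
{"fn": "arm_command", "kwargs": {"gripper": [0,0,0,0,0], "dp": [[0,0,-1],[0,0,-1],[0,0,-1],[0,0,-1],[0,0,-0.5]], "twist": [0,0,0,0,0]}}

```text
time: 7.18
tool_pos: [444.8, -369.0, 347.7]
tcp_rot: [3.14, -0.002, -0.1]
contact_force: [0.0, 0.9, -0.9]
grip_width: 11.7
finger_force: 30.0
```

Run:
```python
from h import *
s=capture("scene")[:,:,::-1]
F=6
a=cv2.resize(s[145:240,255:385],None,fx=F,fy=F,interpolation=cv2.INTER_CUBIC)
P=[[833,263.7,180],[853.2,-16.9,180],[654.8,-30.5,180],[637,246.7,180],[618,-24.7,180],[607,-24.4,180],[853.2,-16.9,0],[654.8,-30.5,0],[623.3,55,180],[648.6,55,180]]
for x in proj("scene",P): cv2.circle(a,tuple(np.int32((x-[255,145]+.5)*F-.5)),2,(0,255,0),-1)
cv2.imwrite("pics/c5.png",a)
```

```text
(no output)
```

View pics/c5.png

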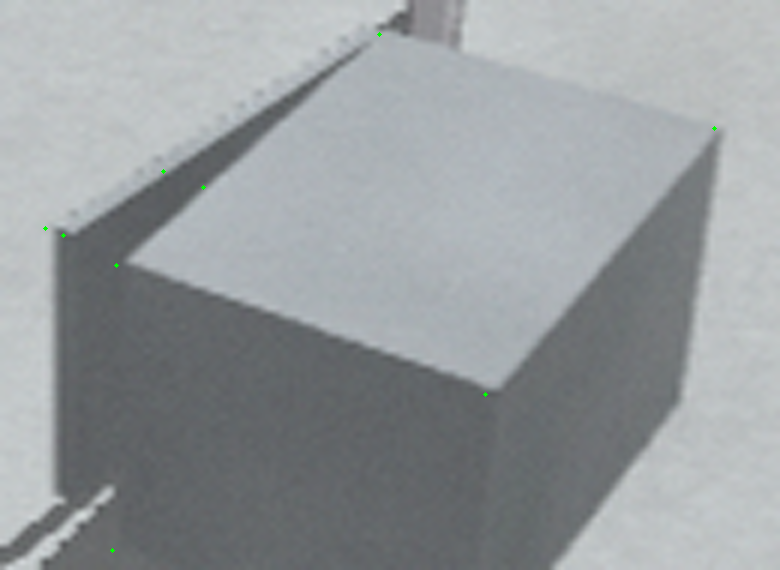

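Emit:
{"fn": "arm_command", "kwargs": {"gripper": [0,0,0,0,0], "dp": [[0.29,-0.88,0],[0.29,-0.88,0],[0.29,-0.88,0],[0.29,-0.88,0],[0.29,-0.88,0]], "twist": [0,0,0,0,0]}}

```text
time: 7.85
tool_pos: [491.7, -262.1, 345.0]
tcp_rot: [-3.141, 0.001, -0.1]
contact_force: [0.7, 0.8, 0.9]
grip_width: 11.6
finger_force: 30.0
```

Emit:
{"fn": "arm_command", "kwargs": {"gripper": [0,0,0,0,0], "dp": [[0.29,-0.88,0],[0.29,-0.88,0],[0.29,-0.88,0],[0.29,-0.88,0],[0.29,-0.88,0]], "twist": [0,0,0,0,0]}}

```text
time: 8.48
tool_pos: [538.7, -156.3, 345.0]
tcp_rot: [-3.141, 0.001, -0.1]
contact_force: [0.2, -0.3, 0.1]
grip_width: 11.9
finger_force: 30.0
```

Emit:
{"fn": "arm_command", "kwargs": {"gripper": [0,0,0,0,0], "dp": [[0.29,-0.88,0],[0.29,-0.88,0],[0.29,-0.88,0],[0.29,-0.88,0],[0.29,-0.88,0]], "twist": [0,0,0,0,0]}}

```text
time: 9.1
tool_pos: [585.8, -50.5, 344.9]
tcp_rot: [-3.142, 0.002, -0.1]
contact_force: [-0.5, -1.0, 0.2]
grip_width: 11.4
finger_force: 30.0
```

Emit:
{"fn": "arm_command", "kwargs": {"gripper": [0,0,0,0,0], "dp": [[0.29,-0.88,0],[0.29,-0.88,0],[0.29,-0.88,0],[0.29,-0.88,0],[0,0,0]], "twist": [0,0,0,0,0]}}

```text
time: 9.72
tool_pos: [623.8, 35.1, 345.2]
tcp_rot: [-3.142, 0.001, -0.098]
contact_force: [0.3, -0.1, -0.6]
grip_width: 11.5
finger_force: 30.0
```

Emit:
{"fn": "arm_command", "kwargs": {"gripper": [0,0,0,0,0], "dp": [[0.2,-0.46,0],[0.2,-0.46,0.4],[0,0,0.5],[0,0,0.4],[0,0,0]], "twist": [0,0,0,0,0]}}

```text
time: 10.35
tool_pos: [635.0, 54.9, 312.0]
tcp_rot: [3.141, 0.002, -0.1]
contact_force: [-0.5, 0.3, 0.3]
grip_width: 11.9
finger_force: 30.0
```

Run:
```python
from h import *
o=get_obs();print(o["tool_pos"],o["joint_positions"].round(2))
s=capture("scene")[:,:,::-1];t=capture("top")[:,:,::-1]
a=cv2.resize(s[130:205,255:355],None,fx=8,fy=8,interpolation=cv2.INTER_CUBIC)
cv2.imwrite("pics/c6.png",a)
cv2.imwrite("pics/t6.png",t)
```

```text
[635.01830697  54.91215403 312.03014415] [-0.03  0.52  0.96 -0.    1.67  1.64]
```

View pics/c6.png

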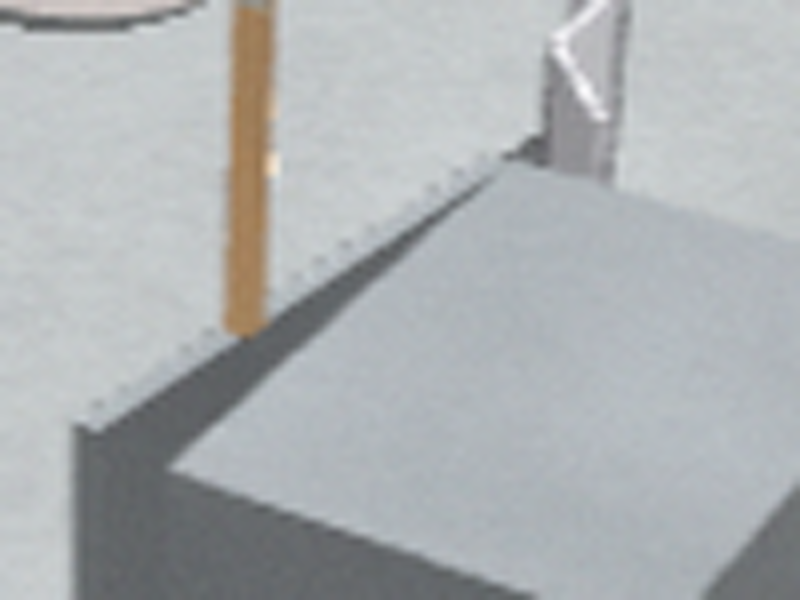

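Emit:
{"fn": "arm_command", "kwargs": {"gripper": [0,0,0,0,0], "dp": [[0.14,0,0],[0,0,0.4],[0,0,0.5],[0,0,0.5],[0,0,0]], "twist": [0,0,0,0,0]}}

```text
time: 11.08
tool_pos: [638.4, 55.0, 276.6]
tcp_rot: [3.141, 0.003, -0.1]
contact_force: [-0.5, -0.5, -0.5]
grip_width: 11.6
finger_force: 30.0
```

Emit:
{"fn": "arm_command", "kwargs": {"gripper": [0,0,0,0,0], "dp": [[0,0,0.2],[0,0,0.2],[0,0,0.16],[0,0,0.12],[0,0,0]], "twist": [0,0,0,0,0]}}

```text
time: 11.7
tool_pos: [639.1, 54.9, 261.3]
tcp_rot: [3.141, -0.0, -0.1]
contact_force: [0.1, 0.2, -0.2]
grip_width: 12.2
finger_force: 30.0
```

Emit:
{"fn": "arm_command", "kwargs": {"gripper": [0,0,0,0,0], "dp": [[0,0,0.08],[0,0,0.08],[0,0,0],[0,0,0],[0,0,0]], "twist": [0,0,0,0,0]}}

```text
time: 12.32
tool_pos: [639.2, 54.9, 257.6]
tcp_rot: [3.142, -0.001, -0.1]
contact_force: [-0.8, 0.3, 2.8]
grip_width: 11.4
finger_force: 30.0
```

```bash
python3 -c "
from plant import *
for i in range(3):
    o=get_obs();print(o['time'],o['tool_pos'],o['contact_force'],o['moment']);capture('top')"
```

```text
12.325 [639.22854921  54.90889376 257.55991246] [-0.81249855  0.30814571  2.78806258] [ 0.05443235 -0.00703516  0.01449054]
12.375 [639.22715315  54.94942841 257.48796802] [-0.14695846 -0.53307794  3.52390756] [ 0.03712844 -0.04711732  0.0273388 ]
12.425 [639.19598292  54.92099155 257.46139893] [ 0.4278168  -1.27443382  2.84468989] [ 0.00367495 -0.05671374  0.03864282]
```

Emit:
{"fn": "arm_command", "kwargs": {"gripper": [0,0,0,0,0], "dp": [[0,0,0.04],[0,0,0.03],[0,0,0],[0,0,0],[0,0,0]], "twist": [0,0,0,0,0]}}

```text
time: 13.1
tool_pos: [639.2, 54.9, 255.7]
tcp_rot: [3.142, -0.0, -0.1]
contact_force: [0.4, -1.3, 2.0]
grip_width: 11.6
finger_force: 30.0
```

Emit:
{"fn": "arm_command", "kwargs": {"gripper": [0,0,0,0,0], "dp": [[0,0,0.04],[0,0,0.03],[0,0,0],[0,0,0],[0,0,0]], "twist": [0,0,0,0,0]}}

```text
time: 13.72
tool_pos: [639.1, 54.9, 253.9]
tcp_rot: [3.141, -0.0, -0.1]
contact_force: [0.4, -0.4, 3.1]
grip_width: 11.5
finger_force: 30.0
```

Emit:
{"fn": "arm_command", "kwargs": {"gripper": [0,0,0,0,0], "dp": [[0,0,0.04],[0,0,0.03],[0,0,0],[0,0,0],[0,0,0]], "twist": [0,0,0,0,0]}}

```text
time: 14.35
tool_pos: [639.1, 54.9, 252.1]
tcp_rot: [3.142, -0.0, -0.1]
contact_force: [-0.1, -0.4, 3.5]
grip_width: 12.0
finger_force: 30.0
```

Emit:
{"fn": "arm_command", "kwargs": {"gripper": [0,0,0,0,0], "dp": [[0,0,0.04],[0,0,0.03],[0,0,0],[0,0,0],[0,0,0]], "twist": [0,0,0,0,0]}}

```text
time: 14.98
tool_pos: [639.1, 54.9, 250.4]
tcp_rot: [3.142, -0.0, -0.1]
contact_force: [0.4, -0.7, 3.5]
grip_width: 11.8
finger_force: 30.0
```

Emit:
{"fn": "arm_command", "kwargs": {"gripper": [0,0,0,0,0], "dp": [[0,0,0.04],[0,0,0.03],[0,0,0],[0,0,0],[0,0,0]], "twist": [0,0,0,0,0]}}

```text
time: 15.6
tool_pos: [639.1, 54.9, 248.6]
tcp_rot: [3.141, -0.0, -0.1]
contact_force: [-0.3, 0.5, 4.7]
grip_width: 11.4
finger_force: 30.0
```

Emit:
{"fn": "arm_command", "kwargs": {"gripper": [0,0,0,0,0], "dp": [[0,0,0.04],[0,0,0.03],[0,0,0],[0,0,0],[0,0,0]], "twist": [0,0,0,0,0]}}

```text
time: 16.23
tool_pos: [639.1, 54.9, 246.9]
tcp_rot: [3.141, -0.0, -0.1]
contact_force: [1.4, 0.2, 4.5]
grip_width: 11.9
finger_force: 30.0
```

Emit:
{"fn": "arm_command", "kwargs": {"gripper": [0,0,0,0,0], "dp": [[0,0,0.04],[0,0,0.03],[0,0,0],[0,0,0],[0,0,0]], "twist": [0,0,0,0,0]}}

```text
time: 16.85
tool_pos: [639.1, 54.9, 245.1]
tcp_rot: [3.141, -0.0, -0.1]
contact_force: [0.3, -0.6, 3.8]
grip_width: 12.2
finger_force: 30.0
```

Emit:
{"fn": "arm_command", "kwargs": {"gripper": [0,0,0,0,0], "dp": [[0,0,0.04],[0,0,0.03],[0,0,0],[0,0,0],[0,0,0]], "twist": [0,0,0,0,0]}}

```text
time: 17.48
tool_pos: [639.1, 54.9, 243.4]
tcp_rot: [3.142, -0.0, -0.1]
contact_force: [0.2, -0.4, 4.8]
grip_width: 12.0
finger_force: 30.0
```

Emit:
{"fn": "arm_command", "kwargs": {"gripper": [0,0,0,0,0], "dp": [[0,0,0.04],[0,0,0.03],[0,0,0],[0,0,0],[0,0,0]], "twist": [0,0,0,0,0]}}

```text
time: 18.1
tool_pos: [639.2, 54.9, 242.6]
tcp_rot: [3.142, -0.001, -0.1]
contact_force: [-0.7, 0.3, 8.4]
grip_width: 11.7
finger_force: 30.0
```

Emit:
{"fn": "arm_command", "kwargs": {"gripper": [0,0,0,0,0], "dp": [[-0.1,0,0],[-0.1,0,0],[-0.1,0,0],[0,0,0],[0,0,0]], "twist": [0,0,0,0,0]}}

```text
time: 18.73
tool_pos: [632.6, 55.6, 242.6]
tcp_rot: [-3.142, -0.003, -0.1]
contact_force: [2.7, -0.4, 8.2]
grip_width: 11.4
finger_force: 30.0
```

Emit:
{"fn": "arm_command", "kwargs": {"gripper": [0,0,0,0,0], "dp": [[-0.08,0,0],[-0.08,0,0],[0,0,0],[0,0,0],[0,0,0]], "twist": [0,0,0,0,0]}}

```text
time: 19.35
tool_pos: [628.5, 56.0, 242.4]
tcp_rot: [-3.142, -0.003, -0.1]
contact_force: [2.0, -0.6, 7.7]
grip_width: 11.5
finger_force: 30.0
```

Emit:
{"fn": "arm_command", "kwargs": {"gripper": [0,0,0,0,0], "dp": [[-0.08,0,0],[-0.08,0,0],[-0.04,0,0],[0,0,0],[0,0,0]], "twist": [0,0,0,0,0]}}

```text
time: 19.98
tool_pos: [623.5, 56.4, 242.3]
tcp_rot: [3.141, -0.003, -0.1]
contact_force: [1.0, -0.9, 6.2]
grip_width: 11.6
finger_force: 30.0
```

Emit:
{"fn": "arm_command", "kwargs": {"gripper": [0,0,0,0,0], "dp": [[-0.08,0,0],[-0.08,0,0],[-0.08,0,0],[0,0,0],[0,0,0]], "twist": [0,0,0,0,0]}}

```text
time: 20.6
tool_pos: [617.4, 56.9, 242.2]
tcp_rot: [3.141, -0.002, -0.1]
contact_force: [1.1, -1.3, 6.5]
grip_width: 12.0
finger_force: 30.0
```

Emit:
{"fn": "arm_command", "kwargs": {"gripper": [0,0,0,0,0], "dp": [[-0.08,0,0],[-0.08,0,0],[-0.08,0,0],[-0.08,0,0],[0,0,0]], "twist": [0,0,0,0,0]}}

```text
time: 21.22
tool_pos: [609.3, 57.7, 242.2]
tcp_rot: [3.141, -0.002, -0.1]
contact_force: [1.8, 0.9, 6.1]
grip_width: 11.9
finger_force: 30.0
```

Emit:
{"fn": "arm_command", "kwargs": {"gripper": [0,0,0,0,0], "dp": [[-0.1,-0.01,0],[-0.1,-0.01,0],[-0.1,-0.01,0],[-0.1,-0.01,0],[-0.1,-0.01,0]], "twist": [0,0,0,0,0]}}

```text
time: 21.85
tool_pos: [596.5, 60.2, 241.7]
tcp_rot: [3.141, -0.001, -0.1]
contact_force: [1.9, -1.8, 4.8]
grip_width: 11.7
finger_force: 30.0
```

Emit:
{"fn": "arm_command", "kwargs": {"gripper": [0,0,0,0,0], "dp": [[-0.1,-0.02,0],[-0.1,-0.02,0],[-0.1,-0.02,0],[0,0,0],[0,0,0]], "twist": [0,0,0,0,0]}}

```text
time: 22.48
tool_pos: [588.9, 62.3, 241.6]
tcp_rot: [3.141, 0.0, -0.1]
contact_force: [0.1, -1.3, 5.6]
grip_width: 11.4
finger_force: 30.0
```

Run:
```python
from h import *
o=get_obs();print(o["tool_pos"],o["contact_force"])
s=capture("scene")[:,:,::-1];t=capture("top")[:,:,::-1]
a=cv2.resize(s[130:235,235:365],None,fx=4,fy=4,interpolation=cv2.INTER_CUBIC)
cv2.imwrite("pics/t7.png",t); cv2.imwrite("pics/c7.png",a)
```

```text
[588.88942731  62.30369885 241.60376912] [ 0.07965603 -1.2932835   5.63213754]
```

View pics/c7.png

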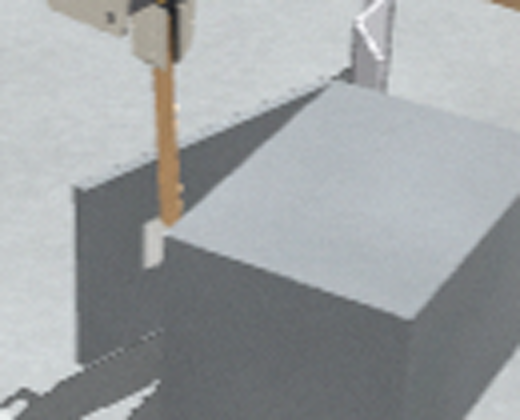

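Emit:
{"fn": "arm_command", "kwargs": {"gripper": [0,0,0,0,0], "dp": [[0.02,0,-0.3],[0.02,0,-0.5],[0,0,-0.35],[0,0,0],[0,0,0]], "twist": [0,0,0,1,1]}}

```text
time: 23.2
tool_pos: [589.8, 62.9, 270.3]
tcp_rot: [-3.141, 0.001, -0.277]
contact_force: [0.7, -0.4, 0.0]
grip_width: 11.7
finger_force: 30.0
```

Emit:
{"fn": "arm_command", "kwargs": {"gripper": [0,0,0,0,0], "dp": [[-0.33,0,0],[-0.33,0,0],[-0.33,0,0],[-0.33,0,0],[-0.33,0,0]], "twist": [0.5,0.5,0.5,0.5,0.5]}}

```text
time: 23.82
tool_pos: [551.5, 77.1, 270.3]
tcp_rot: [3.141, -0.0, -0.494]
contact_force: [0.9, -0.2, -0.9]
grip_width: 11.9
finger_force: 30.0
```

Run:
```python
from h import *
o=get_obs();p=o["tool_pos"];d=p[:2]-[637.5,249]
print(o["tool_pos"],o["tcp_rot"],o["contact_force"],np.linalg.norm(d),np.degrees(np.arctan2(d[1],d[0])))
```

```text
[551.49092768  77.14027456 270.32285256] [ 3.14125783e+00 -9.74811587e-05 -4.94016984e-01] [ 0.93359017 -0.17044926 -0.85619947] 192.18045100819714 -116.58617323494644
```

Emit:
{"fn": "arm_command", "kwargs": {"gripper": [0,0,0,0,0], "dp": [[-0.33,0,0],[-0.33,0,0],[-0.33,0,0],[-0.33,0,0],[-0.33,0,0]], "twist": [0.5,0.5,0.5,0.5,0.5]}}

```text
time: 24.45
tool_pos: [517.0, 99.6, 270.4]
tcp_rot: [3.141, -0.0, -0.712]
contact_force: [0.3, -0.8, 0.4]
grip_width: 11.6
finger_force: 30.0
```

Emit:
{"fn": "arm_command", "kwargs": {"gripper": [0,0,0,0,0], "dp": [[-0.33,0,0],[-0.33,0,0],[-0.33,0,0],[-0.33,0,0],[-0.33,0,0]], "twist": [0.5,0.5,0.5,0.5,0.5]}}

```text
time: 25.08
tool_pos: [488.1, 129.1, 270.4]
tcp_rot: [3.141, -0.0, -0.93]
contact_force: [0.4, -2.2, -0.3]
grip_width: 11.7
finger_force: 30.0
```

Emit:
{"fn": "arm_command", "kwargs": {"gripper": [0,0,0,0,0], "dp": [[-0.33,0,0],[-0.33,0,0],[-0.33,0,0],[-0.33,0,0],[-0.33,0,0]], "twist": [0.5,0.5,0.5,0.5,0.5]}}

```text
time: 25.7
tool_pos: [466.3, 164.1, 270.3]
tcp_rot: [3.14, -0.0, -1.148]
contact_force: [-0.9, -1.0, -0.5]
grip_width: 11.9
finger_force: 30.0
```

Run:
```python
from h import *
o=get_obs();p=o["tool_pos"];d=p[:2]-[637.5,249]
print(o["tool_pos"],o["tcp_rot"],o["contact_force"],np.linalg.norm(d),np.degrees(np.arctan2(d[1],d[0])),o["joint_positions"])
```

```text
[466.30766452 164.09847907 270.29735138] [ 3.14026027e+00 -4.48045335e-04 -1.14840059e+00] [-0.90931335 -1.00501513 -0.48951867] 191.08920426133477 -153.62124171418895 [ 1.83726507e-01  2.41000140e-01  1.48329450e+00 -7.59121013e-04
  1.41848674e+00  2.90303934e+00]
```

Emit:
{"fn": "arm_command", "kwargs": {"gripper": [0,0,0,0,0], "dp": [[0.25,0,0],[0,0,0],[0,0,-0.5],[0,0,-1],[0,0,-1]], "twist": [0,0,0,0,0]}}

```text
time: 26.32
tool_pos: [469.4, 158.4, 334.4]
tcp_rot: [-3.141, -0.0, -1.147]
contact_force: [-0.2, -0.1, -0.1]
grip_width: 12.0
finger_force: 30.0
```

Emit:
{"fn": "arm_command", "kwargs": {"gripper": [0,0,0,0,0], "dp": [[0,0,-0.5],[0,0,0],[0,0,0],[0,0,0],[0,0,0]], "twist": [-1,-1,-1,-1,-1]}}

```text
time: 26.95
tool_pos: [469.5, 158.4, 346.3]
tcp_rot: [-3.141, -0.001, -0.708]
contact_force: [-0.2, 1.0, -0.5]
grip_width: 11.7
finger_force: 30.0
```

Emit:
{"fn": "arm_command", "kwargs": {"gripper": [0,0,0,0,0], "dp": [[0,0,0],[0,0,0],[0,0,0],[0,0,0],[0,0,0]], "twist": [-1,-1,-1,-1,-1]}}

```text
time: 27.58
tool_pos: [469.5, 158.4, 346.3]
tcp_rot: [-3.141, -0.001, -0.271]
contact_force: [-0.1, -0.2, -0.2]
grip_width: 11.6
finger_force: 30.0
```

Emit:
{"fn": "arm_command", "kwargs": {"gripper": [0,0,0,0,0], "dp": [[0,0,0],[0,0,0],[0,0,0],[0,0,0],[0,0,0]], "twist": [-1,-1,0,0,0]}}

```text
time: 28.2
tool_pos: [469.3, 158.5, 345.5]
tcp_rot: [3.142, -0.0, -0.101]
contact_force: [0.3, 1.4, -0.6]
grip_width: 11.9
finger_force: 30.0
```

Emit:
{"fn": "arm_command", "kwargs": {"gripper": [0,0,0,0,0], "dp": [[0.045,0.84,0],[0.045,0.84,0],[0.045,0.84,0],[0.045,0.84,0],[0.045,0.84,0]], "twist": [0,0,0,0,0]}}

```text
time: 28.82
tool_pos: [464.4, 52.8, 345.4]
tcp_rot: [3.142, -0.0, -0.1]
contact_force: [0.9, 0.7, 0.6]
grip_width: 11.7
finger_force: 30.0
```

Emit:
{"fn": "arm_command", "kwargs": {"gripper": [0,0,0,0,0], "dp": [[0.045,0.84,0],[0.045,0.84,0],[0.045,0.84,0],[0.045,0.84,0],[0.045,0.84,0]], "twist": [0,0,0,0,0]}}

```text
time: 29.45
tool_pos: [459.5, -52.3, 345.4]
tcp_rot: [3.141, -0.0, -0.101]
contact_force: [0.7, -0.6, 0.4]
grip_width: 11.7
finger_force: 30.0
```

Emit:
{"fn": "arm_command", "kwargs": {"gripper": [0,0,0,0,0], "dp": [[0.045,0.84,0],[0.045,0.84,0],[0.045,0.84,0],[0.045,0.84,0],[0.045,0.84,0]], "twist": [0,0,0,0,0]}}

```text
time: 30.08
tool_pos: [454.6, -157.3, 345.5]
tcp_rot: [3.142, -0.0, -0.1]
contact_force: [-0.5, -0.3, 0.5]
grip_width: 11.7
finger_force: 30.0
```

Emit:
{"fn": "arm_command", "kwargs": {"gripper": [0,0,0,0,0], "dp": [[0.045,0.84,0],[0.045,0.84,0],[0.045,0.84,0],[0.045,0.84,0],[0.045,0.84,0]], "twist": [0,0,0,0,0]}}

```text
time: 30.7
tool_pos: [449.8, -262.9, 345.4]
tcp_rot: [3.142, -0.0, -0.1]
contact_force: [-0.1, 0.0, 1.0]
grip_width: 12.1
finger_force: 30.0
```

Emit:
{"fn": "arm_command", "kwargs": {"gripper": [0,0,0,0,0], "dp": [[0.045,0.84,0],[0.045,0.84,0],[0.045,0.84,0],[0.045,0.6,0],[0,0.3,0]], "twist": [0,0,0,0,0]}}

```text
time: 31.32
tool_pos: [445.7, -348.1, 345.1]
tcp_rot: [-3.141, 0.0, -0.1]
contact_force: [0.2, 0.1, -1.0]
grip_width: 11.9
finger_force: 30.0
```

Emit:
{"fn": "arm_command", "kwargs": {"gripper": [0,0,0,0,0], "dp": [[0.04,0.5,0],[0,0.2,0.6],[0,0,1],[0,0,1],[0,0,0]], "twist": [0,0,0,0,0]}}

```text
time: 31.95
tool_pos: [444.2, -363.5, 277.8]
tcp_rot: [-3.138, 0.004, -0.099]
contact_force: [0.3, -0.0, 0.3]
grip_width: 11.7
finger_force: 30.0
```

Emit:
{"fn": "arm_command", "kwargs": {"gripper": [0,0,0,0,0], "dp": [[0,0,1],[0,0,1],[0,0,0.4],[0,0,0],[0,0,0]], "twist": [0,0,0,0,0]}}

```text
time: 32.58
tool_pos: [445.5, -365.1, 221.7]
tcp_rot: [3.14, -0.002, -0.1]
contact_force: [-0.6, 0.2, -0.9]
grip_width: 11.4
finger_force: 30.0
```

Run:
```python
from h import *
o=get_obs();print(o["tool_pos"])
s=capture("scene")[:,:,::-1];t=capture("top")[:,:,::-1]
a=cv2.resize(s[185:285,105:190],None,fx=5,fy=5,interpolation=cv2.INTER_CUBIC)
b=cv2.resize(t[75:240,140:265],None,fx=3,fy=3,interpolation=cv2.INTER_CUBIC)
im=np.zeros((500,800,3),np.uint8); im[:,:425]=a; im[:495,425:]=b; cv2.imwrite("pics/c8.png",im)
```

```text
[ 445.54317913 -365.14886497  221.68458617]
```

View pics/c8.png

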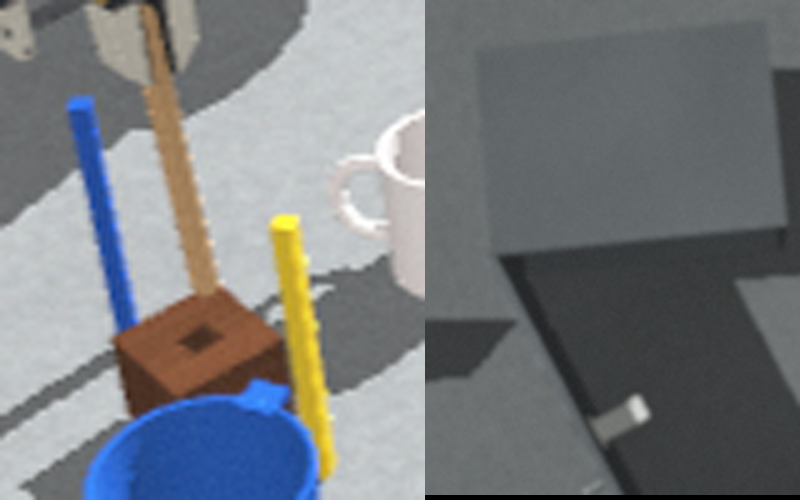

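Run:
```python
from h import *
f=lambda p:(np.array(p,float)+.5)/5-.5+[105,185]
print("tip",atz("scene",f((206,292)),101),"mid",atz("scene",f((155,92)),182))
print("hole",atz("scene",f((200,340)),60), get_obs()["tool_pos"])
```

```text
tip [ 458.85286885 -365.11418551  101.        ] mid [ 385.76335729 -323.03993662  182.        ]
hole [ 446.3140633  -366.20620351   60.        ] [ 445.43291577 -365.05893607  221.50638463]
```

Emit:
{"fn": "arm_command", "kwargs": {"gripper": [0,0,0,0,0], "dp": [[-0.25,0.08,0],[-0.24,0.07,0.3],[0,0,0.5],[0,0,0.2],[0,0,0]], "twist": [0,0,0,0,0]}}

```text
time: 33.3
tool_pos: [432.3, -366.9, 194.6]
tcp_rot: [-3.141, 0.001, -0.1]
contact_force: [-0.3, -0.3, -0.2]
grip_width: 11.9
finger_force: 30.0
```

```bash
cat > st.py <<'E'
from h import *
o=get_obs();p=o["tool_pos"];print(p,o["contact_force"])
s=cv2.cvtColor(capture("scene"),cv2.COLOR_RGB2HSV)
H,S,V=[s[...,i].astype(int) for i in range(3)]
m=((H>8)&(H<20)&(S>70)&(V>125)); m[:,:110]=0;m[:,185:]=0;m[:150]=0;m[290:]=0
n,l,st,_=cv2.connectedComponentsWithStats(m.astype(np.uint8)); k=1+st[1:,4].argmax(); ys,xs=np.where(l==k)
for r in sorted(set(ys)): 
    if (r-ys.min())%6==0 or r>ys.max()-4: print(r,xs[ys==r].min(),xs[ys==r].max(),end=' | ')
a=np.polyfit(ys,xs,1); print("\nimg slope",a[0])
# predicted pixels for tilt (deg about y, tip towards +x) through the grasp point
for t in(0,3,6):
    d=np.array([np.sin(np.radians(t)),0,-np.cos(np.radians(t))]); g=p+[0,0,19]
    q=proj("scene",[g+d*30,g+d*139.9]); print(t,q.round(1).tolist(),"slope",((q[1,0]-q[0,0])/(q[1,1]-q[0,1])).round(3))
E
python3 st.py
```

```text
[ 432.34510174 -366.9402807   194.59290879] [-0.26048063 -0.27671153 -0.21415604]
193 131 131 | 199 132 134 | 205 134 135 | 211 132 136 | 217 134 138 | 223 135 139 | 229 137 141 | 235 138 142 | 241 140 144 | 247 137 154 | 253 129 159 | 259 137 147 | 260 137 146 | 261 138 144 | 262 139 142 | 263 140 141 | 
img slope 0.2149091118053664
0 [[134.3, 216.0], [140.4, 247.1]] slope 0.197
3 [[134.6, 216.2], [142.1, 248.1]] slope 0.234
6 [[135.0, 216.4], [143.8, 248.9]] slope 0.27
```

Emit:
{"fn": "arm_command", "kwargs": {"gripper": [0,0,0,0,0], "dp": [[-0.06,0.02,0.2],[0,0,0.3],[0,0,0.3],[0,0,0.2],[0,0,0]], "twist": [0,0,0,0,0]}}

```text
time: 33.98
tool_pos: [430.8, -367.3, 169.8]
tcp_rot: [-3.141, 0.001, -0.1]
contact_force: [0.1, 0.1, -0.5]
grip_width: 11.8
finger_force: 30.0
```

Emit:
{"fn": "arm_command", "kwargs": {"gripper": [0,0,0,0,0], "dp": [[0.1,0,0.1],[0.1,0,0.1],[0.1,0,0],[0,0,0],[0,0,0]], "twist": [0,0,0,0,0]}}

```text
time: 34.6
tool_pos: [438.3, -368.2, 165.2]
tcp_rot: [-3.141, 0.0, -0.1]
contact_force: [-2.1, -0.0, -1.1]
grip_width: 12.0
finger_force: 30.0
```

Emit:
{"fn": "arm_command", "kwargs": {"gripper": [0,0,0,0,0], "dp": [[0.1,0,0],[0.1,0,0.1],[0.08,0,0.1],[0,0,0],[0,0,0]], "twist": [0,0,0,0,0]}}

```text
time: 35.22
tool_pos: [445.5, -369.0, 160.2]
tcp_rot: [-3.141, -0.0, -0.1]
contact_force: [-1.0, -0.7, -1.2]
grip_width: 11.8
finger_force: 30.0
```

```bash
python3 st.py
```

```text
[ 445.49518158 -368.95133254  160.15812396] [-1.01664719 -0.66912447 -1.22752796]
206 136 136 | 212 137 138 | 218 138 140 | 224 137 141 | 230 138 142 | 236 139 143 | 242 140 148 | 248 135 156 | 254 130 157 | 260 137 147 | 261 138 145 | 262 139 142 | 263 140 140 | 
img slope 0.15635660966999435
0 [[138.9, 228.2], [144.7, 258.5]] slope 0.194
3 [[139.3, 228.5], [146.4, 259.5]] slope 0.232
6 [[139.6, 228.6], [148.2, 260.4]] slope 0.269
```

Emit:
{"fn": "arm_command", "kwargs": {"gripper": [0,0,0,0,0], "dp": [[0,0,0.25],[0,0,0.25],[0,0,0.25],[0,0,0.2],[0,0,0]], "twist": [0,0,0,0,0]}}

```text
time: 35.9
tool_pos: [445.4, -368.8, 136.0]
tcp_rot: [-3.141, 0.0, -0.1]
contact_force: [-0.2, 0.5, -1.3]
grip_width: 11.6
finger_force: 30.0
```

Emit:
{"fn": "arm_command", "kwargs": {"gripper": [0,0,0,0,0], "dp": [[0,0,0.08],[0,0,0.06],[0,0,0],[0,0,0],[0,0,0]], "twist": [0,0,0,0,0]}}

```text
time: 36.52
tool_pos: [445.4, -369.0, 133.1]
tcp_rot: [3.142, 0.0, -0.1]
contact_force: [-1.1, 0.4, -0.5]
grip_width: 11.6
finger_force: 30.0
```

Emit:
{"fn": "arm_command", "kwargs": {"gripper": [0,0,0,0,0], "dp": [[0,0,0.04],[0,0,0.03],[0,0,0],[0,0,0],[0,0,0]], "twist": [0,0,0,0,0]}}

```text
time: 37.15
tool_pos: [445.4, -369.0, 131.4]
tcp_rot: [3.141, -0.0, -0.1]
contact_force: [-0.6, -0.4, -0.3]
grip_width: 12.1
finger_force: 30.0
```

Emit:
{"fn": "arm_command", "kwargs": {"gripper": [0,0,0,0,0], "dp": [[0,0,0.03],[0,0,0.02],[0,0,0],[0,0,0],[0,0,0]], "twist": [0,0,0,0,0]}}

```text
time: 37.78
tool_pos: [445.4, -369.1, 130.3]
tcp_rot: [3.141, -0.0, -0.1]
contact_force: [-1.4, 0.4, 1.9]
grip_width: 11.4
finger_force: 30.0
```

Emit:
{"fn": "arm_command", "kwargs": {"gripper": [20,35,50,50,50], "dp": [[0,0,0],[0,0,0],[0,0,0],[0,0,0],[0,0,0]], "twist": [0,0,0,0,0]}}

```text
time: 38.4
tool_pos: [445.4, -369.0, 130.1]
tcp_rot: [3.141, -0.0, -0.1]
contact_force: [-0.6, 0.2, 0.9]
grip_width: 49.0
finger_force: 0.0
```

Emit:
{"fn": "arm_command", "kwargs": {"gripper": [50,50,50,50,50], "dp": [[0,0,-0.2],[0,0,-0.6],[0,0,-1],[0,0,-1],[0,0,-1]], "twist": [0,0,0,0,0]}}

```text
time: 39.02
tool_pos: [445.5, -369.1, 227.3]
tcp_rot: [3.141, -0.001, -0.1]
contact_force: [0.2, 0.3, -1.0]
grip_width: 50.4
finger_force: 0.0
```

Emit:
{"fn": "arm_command", "kwargs": {"gripper": [50,50,50,50,50], "dp": [[0,0,-1],[0,0,-1],[0,0,-1],[0,0,0],[0,0,0]], "twist": [0,0,0,0,0]}}

```text
time: 39.65
tool_pos: [445.1, -368.7, 299.6]
tcp_rot: [-3.141, 0.001, -0.1]
contact_force: [0.3, -0.4, 0.0]
grip_width: 49.9
finger_force: 0.0
```

Run:
```python
from h import *
s0=cv2.imread("pics/scene0.png");s=capture("scene")[:,:,::-1].copy()
d=cv2.absdiff(s0,s).max(2)
for n,(r0,r1,c0,c1) in dict(stick=(205,260,130,152),jug=(262,330,122,172),yellow=(225,285,158,174),blue=(203,255,118,132),mug=(205,245,172,212),press=(228,305,203,250)).items():
    print(n,(d[r0:r1,c0:c1]>40).sum())
import plant
exec(open("st.py").read())
```

```text
stick 182
jug 0
yellow 0
blue 132
mug 46
press 67
[ 445.01061304 -368.61003119  299.09730545] [-0.17472917 -0.26585972 -0.72768931]
216 139 139 | 222 136 140 | 228 137 141 | 234 139 142 | 240 140 144 | 246 138 153 | 252 129 161 | 258 140 150 | 260 137 147 | 261 138 145 | 262 139 142 | 263 140 141 | 
img slope 0.1687239470865443
0 [[130.6, 185.4], [137.2, 219.6]] slope 0.194
3 [[131.0, 185.6], [139.0, 220.6]] slope 0.23
6 [[131.4, 185.8], [140.8, 221.4]] slope 0.264
```

```bash
python3 -c "
from plant import *
print(close_job())"
```

```text
the job is handed in; nothing more can be done
None
```

The cupboard door is open to about 69°, and the stick is back upright at the bottom of its hole. The job was handed in at about 40 s, with the highest contact force I read at about 8.4 N against the 16 N limit; the judge's result was not shown to me.

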